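Tighten the screw eye of a plaster mould with a turning bar

TASK

Take the turning bar off its wooden rest, slide it through the loop of the screw eye on the plaster mould and use it as a lever to turn the eye clockwise (seen from above) until it has come home on its seat and is firmly tight; feel for it, and do not force it beyond that or the plaster cracks. Then draw the bar out and lay it back in its rest the way it lay before, leaving the clay figures, the pot and the other tools where they are.

Things in the scene. Friction and masses are not known exactly. Their poses are not given: they have to be found in the camera images.
- eye (a joint): Turning angle of the steel screw eye about its upright axis; grows clockwise seen from above. Starts at 0 to 0.45 rad; comes home on a rigid seat at 0.95. Turns against about 0.06 N m and stays where left. On the seat the torque climbs while the angle hardly changes: firmly tight at 0.3 to 0.45 N m about the eye's axis (push times distance plus the grip's own twist); under 0.2 is loose.
- eye_loop (a point): Centre of the eye's loop, on its turning axis, 96 mm above the table; turns with the eye. An upright ring: hole 20 mm across, 29 mm outside, 14 mm thick along the hole. x runs along the hole (level; the bar may enter from either side), z up. The 12 mm bar is loose in it and swings 0.45 rad, plus some give, out of line with the hole before it bears on both edges and turns the eye.
- mould: White plaster press mould between plywood boards, 150 x 130 mm, 60 mm high, fixed to the table, four dowel ends at its top's corners and the screw eye in the middle (shank 12 mm, collar 24 mm). Origin: centre of its underside, below the eye. The plaster cracks if the bar bears on the eye or mould with over 70 N in all, both edges of the loop added up: about 0.6 N m on the eye.
- bar: The turning bar, 0.1 to 0.16 kg, level in its rest: square wooden handle 80 mm long, 18 x 18 mm, and round aluminium shaft 12 mm thick, 120 mm long, the last 4 mm tapered. Origin: on its axis where handle meets shaft; x points to the tip. The handle (x = -80 to 0 mm) overhangs freely, its underside 41 mm above the table; gripped 30 mm behind the origin it is clear of the forks.
- bar_tip (a point): Tip of the bar's shaft, on its axis, 120 mm ahead of the bar's origin. It has to pass well beyond the loop: 15 mm or more past the loop's centre, with the handle on the other side.
- rest: Wooden rest of the bar, fixed to the table: a base 100 x 50 x 12 mm with two forks of V shape (45 degree arms, 8 mm thick, tops 67 mm above the table), 40 mm before and behind its middle, that carry the shaft. Origin: centre of its underside; its x axis points the way the bar's tip points.
- cradle (a point): Where the bar's origin lies when the bar lies in its rest: on the line of the V forks, 52 mm from the rest's middle on the handle's side (x = -52 mm), 50 mm above the table. It does not move with the bar.
- dog: Bystander: small brown clay dog, about 90 mm long and 44 mm high, loose. Origin: centre of its underside.
- lizard: Bystander: brown clay animal with a long body, about 150 mm long and 47 mm high, loose. Origin: centre of its underside.
- bird: Bystander: brown clay bird, 42 mm in diameter and 45 mm high, loose. Origin: centre of its underside.
- pot: Bystander: white water cup, 68 mm in diameter and 55 mm high, loose. Origin: centre of its underside.
- tower: Bystander: brown clay tower with a pointed roof, 72 mm in diameter and 130 mm high, loose. Origin: centre of its underside.
- scraper: Bystander: flat wooden scraper, 90 x 50 x 6 mm, loose. Origin: centre of its underside.
- brush: Bystander: flat brush, 160 mm long, lying on the table, loose. Origin: centre of its underside.

How it is judged:
By the outcome, as a careful person would: the job done as asked, in the order asked, and still so for the second after the job is handed in, with the robot touching nothing.
It also fails if it takes over 72 s, if anything falls off the work surface, if the arm or the gripper's body presses on something with over 40 N, if the wrist force passes 120 N, or if a joint passes its speed limit or range.

ROBOT

A 6-joint arm with a two-finger parallel gripper is mounted at the origin on the work surface. World frame = base frame: x ahead of the robot, y to its left, z up, the work surface at z = 0. Lengths are in m, angles in rad, forces in N, time in s.
With the tool pointing down it reaches from about 0.4 to 0.925 m from the base axis. Payload 3.4 kg.
Tool frame: the origin (TCP) lies midway between the tips of the shut fingers; the grasp point (between the pads) lies 19 mm behind it (tcp_to_grasp is the distance from the TCP to the grasp point, in m); z points along the fingers, y is the line along which they close (so a half turn about z gives the same grasp; the last joint's range is limited). The gripper opens to 85 mm and grips with 20 to 120 N. Pads are 22 mm wide; open, the fingers measure 114 mm over their backs; the gripper's body (76 mm by 85 mm) begins 54 mm behind the grasp point. The pads swing forward as they close: fully open they stand 13 mm farther back than shut.
Start: joints at [1.27, 0.307, 1.506, -0, 1.328, -0.073], TCP at [0.13, 0.56, 0.231] pointing down, gripper open.
Joint ranges: [-3.12, 3.12], [-1.05, 2.28], [0.14, 2.33], [-1.42, 4.57], [0.1, 2.73], [-2.68, 2.68]. Speed limits (rad/s): [2.57, 2.57, 3.14, 3.14, 3.14, 3.14].

INTERFACE

Orientations are given as a unit quaternion [w, x, y, z].
In Python, from station import * gives the robot as it stands.
- The arm moves only by the tool drive_tool, never from a script. Its argument "increments" is a list of rows, each a list of 2 entries, a list of its own where there are three numbers: the shift along the world's x, y, z in mm, then the turn about the world's z in rad. In form: [[[tx, ty, tz], yaw], ...]. A call has 1 to 5 rows; each row shifts and turns the commanded pose from where the row before left it; what a row does not reach is not made up. A row lasts 1/8 s, in which the tool goes at most 62.5 mm and 10.7 degrees, less where a joint would pass 70% of its speed; a pose out of reach is approached as far as the arm can. A call is refused whole if a number of a shift passes 62.5 or a number of a turn 0.188, either way. A call with a gripper value outside its range is refused whole. "grip" is the gripper command: -1 is shut, 1 is fully open, values between are in proportion, set as the call begins (left out, the last holds). The fingers move at their own pace and stop on an object; "squeeze" is the grip in N (left out, the last holds). Time passes only in rows, so rows that do not move let the fingers close. It gives the time, the measured TCP pose, the force, the opening and the grip force at its end, in the units of the state.
- observe(): the state, without advancing time (a new reading comes with each control period).
- get_image(name): name is "side" or "top"; returns the picture (420x560x3 uint8, red, green, blue); there is no depth.
- get_calibration(name): a dict with "intrinsics" (3x3 intrinsics, pixels), "k1" (the pictures are not rectified: a ray, as slopes to the right and down, at radius r is drawn at 1 + k1 r^2 times it, then the intrinsics apply), "cam_to_world" (4x4, takes a point from camera to world coordinates). Camera axes: x right, y down, z forward; pixel columns grow to the right and rows downward; lengths in m; the calibration is good to about 2 mm. A picture is of the moment at which its call begins. get_calibration takes no time and is no camera call.
- close_job(): hands the job in; it is judged then, once.
Trained networks look in the newest picture that a camera, given by its name, has taken for a name from the list of things; names that differ only in an ending like _2 or _b are one class to them, and where a whole thing is asked for, a point or a joint stands for the part that bears it (a point fixed in the world has none). Each returns a list of dicts, best first, with "confidence" (0 to 1); they miss things now and then, are a little off and sometimes report something else, mostly with a low value. They report only what shows in the picture. A call takes as long as a camera call.
- trace(camera, thing): "region" (420x560 bool, what is visible of it).
- pinpoint(camera, thing): "at" ([x, y, z] in m, in the coordinates of the camera as it stood for that picture, good to about 4 mm: a listed point, or the origin of a listed thing).
The state is a dict: "time_s": time; "q": joint angles; "qvel": joint speeds; "effort": joint torques, N m; "eef_pos": TCP position; "eef_rot": TCP orientation; "force": force on the tool from outside, world axes, zero at the start; "ft_torque": the same for the moment, N m; "width": finger opening in m; "grip_force": force on a finger pad.
Only numpy, scipy, OpenCV 4.12 (cv2) and the standard library are available. Lean on these libraries where they do the work, as an engineer would, in place of code of your own. Each camera call takes 0.05 s, during which the arm holds its last target. There are 200 camera calls.

## Working session

There is one attempt and no reset: what is moved stays moved. The work goes in short steps, Python scripts to look and compute and a tool call to move; the robot and the scene stay as the last step left them, time stands still between calls to the robot, and variables do not carry over. Pictures are saved under pics/ and viewed, at most 10 in all, crops included, and the job is handed in when it is done.

Besides the shell and the picture viewer there is one more tool, called after "Request:" as name([rows], argument=value, ...), one row to a line, values as JSON. drive_tool: Moves the arm, as the interface text tells. Its arguments: {"type":"object","properties":{"increments":{"type":"array"},"grip":{"type":"number"},"squeeze":{"type":"number"}},"required":["increments"]}

```bash
ls; mkdir -p pics
cat > h.py <<'E'
from station import *
import numpy as np, cv2
def world(cam,p):
    T=np.array(get_calibration(cam)["cam_to_world"]); return T[:3,:3]@np.array(p)+T[:3,3]
def ray(cam,px):
    c=get_calibration(cam);K=np.array(c["intrinsics"]);T=np.array(c["cam_to_world"])
    d=cv2.undistortPoints(np.array([[px]],float),K,np.array([c["k1"],0,0,0,0]))[0,0]
    return T[:3,3],T[:3,:3]@np.array([d[0],d[1],1])
def at_z(cam,px,z):
    o,d=ray(cam,px); return o+d*(z-o[2])/d[2]
def proj(cam,P):
    c=get_calibration(cam);K=np.array(c["intrinsics"]);T=np.array(c["cam_to_world"])
    q=T[:3,:3].T@(np.array(P)-T[:3,3]); x=q[:2]/q[2]; x=x*(1+c["k1"]*(x@x)); return K[:2,:2]@x+K[:2,2]
E
python3 - <<'E'
from h import *
for c in("side","top"):
    im=get_image(c); cv2.imwrite(f"pics/{c}0.png",im[:,:,::-1]); 
    print(c,np.round(get_calibration(c)["cam_to_world"],3).tolist(),get_calibration(c)["k1"],get_calibration(c)["intrinsics"])
    for n in("eye_loop","mould","bar","bar_tip","rest","dog","lizard","bird","pot","tower","scraper","brush"):
        print(n,[(np.round(world(c,r["at"]),4).tolist(),round(r["confidence"],2)) for r in pinpoint(c,n)[:2]])
s=observe();print({k:np.round(v,3).tolist() for k,v in s.items()})
E
```

```text
pics
side [[0.764, -0.481, 0.43, 0.128], [-0.645, -0.586, 0.491, -0.567], [0.016, -0.652, -0.758, 0.942], [0.0, 0.0, 0.0, 1.0]] 0.0005538858751938905 [[508.01852965   0.         281.04357808]
 [  0.         508.01852965 212.07621156]
 [  0.           0.           1.        ]]
eye_loop [([0.5748, 0.2045, 0.0915], 0.71), ([0.7611, 0.1661, -0.0053], 0.43)]
mould [([0.5732, 0.2065, -0.0015], 0.91), ([0.5068, -0.2067, 0.0466], 0.24)]
bar [([0.5066, -0.2046, 0.0513], 0.95)]
bar_tip [([0.6214, -0.1718, 0.0467], 0.69)]
rest [([0.5546, -0.1918, 0.0006], 0.78)]
dog [([0.6735, -0.0114, -0.0012], 0.86), ([0.6232, -0.169, 0.0469], 0.53)]
lizard [([0.6888, -0.3582, -0.0026], 0.93), ([0.6219, -0.1729, 0.0489], 0.72)]
bird [([0.439, 0.0021, 0.0028], 0.57), ([0.6233, -0.1736, 0.0464], 0.32)]
pot [([0.6714, 0.3334, 0.0027], 0.8)]
tower [([0.7649, -0.078, -0.0], 0.77)]
scraper [([0.5676, -0.008, 0.0016], 0.86), ([0.7625, 0.1636, -0.0032], 0.19)]
brush [([0.7649, 0.1666, -0.0046], 0.93), ([0.5689, -0.0116, 0.0021], 0.16)]
top [[-0.003, -0.997, 0.071, 0.506], [-1.0, 0.002, -0.015, 0.002], [0.015, -0.071,
[... 429 characters left out ...]
0.5547, -0.1916, -0.0005], 0.74)]
dog [([0.6712, -0.016, 0.0028], 0.48)]
lizard [([0.6855, -0.3543, -0.0023], 0.62)]
bird [([0.4404, 0.0047, 0.0038], 0.73)]
pot [([0.6805, 0.3343, 0.0017], 0.7)]
tower [([0.7707, -0.0776, 0.0015], 0.67)]
scraper [([0.5681, -0.0058, 0.0002], 0.66)]
brush [([0.7592, 0.1657, -0.0012], 0.88), ([0.5066, -0.2067, 0.0504], 0.46)]
{'time_s': 1.3, 'q': [1.269, 0.307, 1.506, -0.0, 1.328, -0.074], 'qvel': [-0.0, -0.0, 0.002, 0.0, -0.0, 0.001], 'effort': [-0.001, -45.751, -25.232, -0.0, 0.001, -0.0], 'eef_pos': [0.13, 0.56, 0.231], 'eef_rot': [0.0, 0.114, 0.994, -0.0], 'force': [0.033, 0.505, -0.132], 'ft_torque': [-0.0, -0.022, 0.014], 'grip_force': 0.0, 'width': 0.085}
```

View pictures.

Run:
```python
from h import *
a=cv2.imread("pics/side0.png");b=cv2.imread("pics/top0.png")
u=proj("side",[.574,.205,.096]).astype(int);v=proj("side",[.56,-.19,.05]).astype(int)
print(u,v,proj("top",[.574,.205,.096]),proj("top",[.56,-.19,.05]))
f=lambda im,p,w,s:cv2.resize(im[max(p[1]-w,0):p[1]+w,max(p[0]-w,0):p[0]+w],(s,s),interpolation=3)
cv2.imwrite("pics/c.png",np.hstack([f(a,u,40,400),f(b,proj("top",[.574,.205,.096]).astype(int),40,400)]))
print(u-40,proj("top",[.574,.205,.096]).astype(int)-40)
```

```text
[209 163] [316 286] [199.74603413 220.6981757 ] [346.72427874 226.28603637]
[169 123] [159 180]
```

View pics/side0.png

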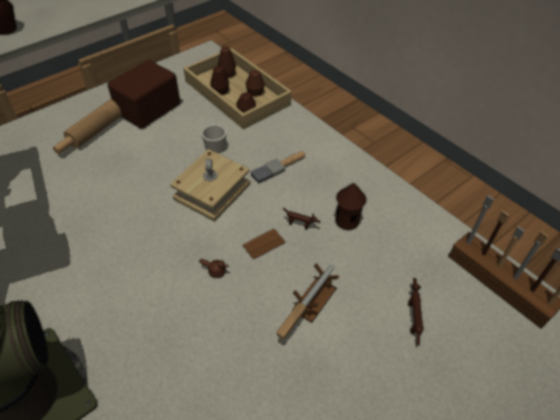

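View pics/top0.png

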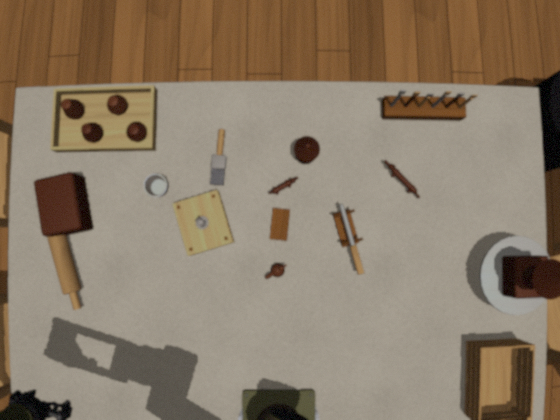

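View pics/c.png

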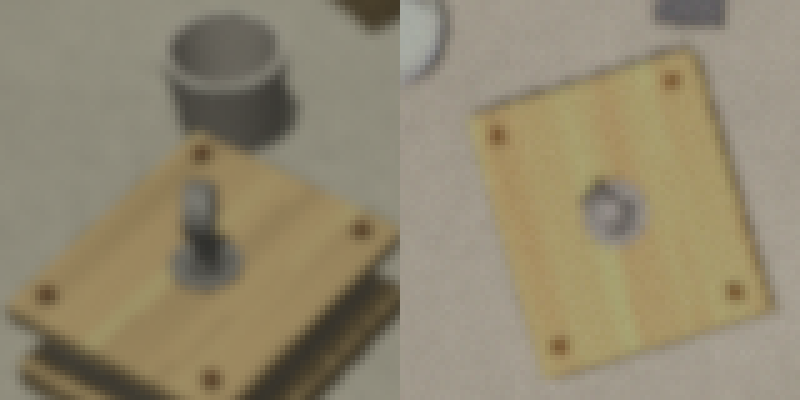

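Run:
```python
from h import *
from scipy.optimize import minimize
obs={}
for c in("top","side"):
    get_image(c)
    r=trace(c,"bar")[0]["region"]; ys,xs=np.nonzero(r)
    P=np.array([at_z(c,(x,y),.05)[:2] for x,y in zip(xs,ys)]); m=P.mean(0); w,v=np.linalg.eigh(np.cov((P-m).T)); d=v[:,1]*np.sign(v[0,1]); s=(P-m)@d
    print(c,"bar mean",m,"yaw",np.arctan2(d[1],d[0]),"ends",m+d*s.min(),m+d*s.max())
    for n in("eye","eye_loop"):
        t=trace(c,n)
        for q in t[:1]:
            ys,xs=np.nonzero(q["region"]); print(c,n,q["confidence"],len(xs),xs.min(),xs.max(),ys.min(),ys.max()); obs[c]=q["region"]
ims={c:np.mean([get_image(c).astype(float) for _ in range(6)],0).astype(np.uint8) for c in("top","side")}
for c in ims: cv2.imwrite(f"pics/avg_{c}.png",ims[c][:,:,::-1])
np.savez("obs.npz",**obs)
# silhouettes of ring+shank+collar vs yaw
def sil(c,psi,xy=(.5741,.2052)):
    S=8; M=np.zeros((420,560),np.uint8); o=np.array([*xy,0])
    h=np.array([np.cos(psi),np.sin(psi),0]);l=np.array([-h[1],h[0],0]);z=np.array([0,0,1.])
    A=np.zeros((420*S//4,560*S//4),np.uint8)
    u0=proj(c,[*xy,.085]).astype(int)-20; A=np.zeros((40*S,40*S),np.uint8)
    def hull(pts):
        q=np.array([(proj(c,p)-u0+.5)*S for p in pts]).astype(np.int32); cv2.fillConvexPoly(A,cv2.convexHull(q),1)
    a=np.linspace(0,2*np.pi,40)
    hull([o+z*.096+s*.007*h+.0145*(np.cos(t)*l+np.sin(t)*z) for s in(-1,1) for t in a])
    hull([o+z*k+.006*(np.cos(t)*l+np.sin(t)*h) for k in(.06,.085) for t in a])
    hull([o+z*k+.012*(np.cos(t)*l+np.sin(t)*h) for k in(.06,.064) for t in a])
    return cv2.resize(A.astype(np.float32),(40,40),interpolation=cv2.INTER_AREA),u0
for c in obs:
    if obs[c] is None: continue
    res=[]
    for psi in np.radians(np.arange(-90,90,6)):
        A,u=sil(c,psi); O=obs[c][u[1]:u[1]+40,u[0]:u[0]+40].astype(np.float32)
        best=min(np.abs(np.roll(A,(i,j),(0,1))-O).sum() for i in(-1,0,1) for j in(-1,0,1)); res.append((round(float(best),1),round(np.degrees(psi))))
    print(c,sorted(res)[:8])
W=[]
for c in ims:
    u=proj(c,[.5741,.2052,.085]).astype(int)
    k=ims[c][u[1]-14:u[1]+14,u[0]-14:u[0]+14,::-1]
    W.append(cv2.resize(cv2.normalize(k,None,0,255,cv2.NORM_MINMAX),(400,400),interpolation=cv2.INTER_NEAREST)); print(c,u)
cv2.imwrite("pics/eye.png",np.hstack(W)); print(observe()["time_s"])
```

```text
top bar mean [ 0.51132727 -0.20483269] yaw 0.26671828495341493 ends [ 0.43101488 -0.22677631] [ 0.6236771  -0.17413554]
top eye 0.53 62 196 205 217 225
top eye_loop 0.52 56 196 204 217 225
side bar mean [ 0.50932673 -0.2060232 ] yaw 0.27045029721354885 ends [ 0.42804959 -0.22855672] [ 0.62278874 -0.17456666]
side eye 0.45 134 206 214 160 177
side eye_loop 0.47 142 205 214 159 177Traceback (most recent call last):
  File "<stdin>", line 33, in <module>
  File "<stdin>", line 26, in sil
  File "<stdin>", line 23, in hull
  File "h.py", line 12, in proj
    c=get_calibration(cam);K=np.array(c["intrinsics"]);T=np.array(c["cam_to_world"])
ValueError: time passes only in moves, steps and waits
```

```bash
python3 - <<'E'
s=open('h.py').read()
s=s.replace("import numpy as np, cv2","import numpy as np, cv2, functools\n_g=get_calibration\nget_calibration=functools.lru_cache(None)(lambda n:_g(n))")
open('h.py','w').write(s)
E
cat > fit.py <<'E'
from h import *
obs=dict(np.load("obs.npz")) if __import__("os").path.exists("obs.npz") else {}
def sil(c,psi,xy=(.5741,.2052)):
    S=8; o=np.array([*xy,0]); h=np.array([np.cos(psi),np.sin(psi),0]);l=np.array([-h[1],h[0],0]);z=np.array([0,0,1.])
    u0=proj(c,[*xy,.085]).astype(int)-20; A=np.zeros((40*S,40*S),np.uint8)
    def hull(pts):
        q=np.array([(proj(c,p)-u0+.5)*S for p in pts]).astype(np.int32); cv2.fillConvexPoly(A,cv2.convexHull(q),1)
    a=np.linspace(0,2*np.pi,40)
    hull([o+z*.096+s*.007*h+.0145*(np.cos(t)*l+np.sin(t)*z) for s in(-1,1) for t in a])
    hull([o+z*k+.006*(np.cos(t)*l+np.sin(t)*h) for k in(.06,.085) for t in a])
    hull([o+z*k+.012*(np.cos(t)*l+np.sin(t)*h) for k in(.06,.064) for t in a])
    return cv2.resize(A.astype(np.float32),(40,40),interpolation=cv2.INTER_AREA),u0
for c in obs:
    res=[]
    for psi in np.radians(np.arange(-90,90,6)):
        A,u=sil(c,psi); O=obs[c][u[1]:u[1]+40,u[0]:u[0]+40].astype(np.float32)
        best=min(np.abs(np.roll(A,(i,j),(0,1))-O).sum() for i in(-1,0,1) for j in(-1,0,1)); res.append((round(float(best),1),round(np.degrees(psi))))
    print(c,sorted(res)[:9])
W=[]
for c in("top","side"):
    im=cv2.imread(f"pics/avg_{c}.png"); u=proj(c,[.5741,.2052,.085]).astype(int)
    k=im[u[1]-14:u[1]+14,u[0]-14:u[0]+14]
    W.append(cv2.resize(cv2.normalize(k,None,0,255,cv2.NORM_MINMAX),(400,400),interpolation=cv2.INTER_NEAREST)); print(c,u)
cv2.imwrite("pics/eye.png",np.hstack(W)); print(observe()["time_s"])
E
python3 - <<'E'
from h import *
obs={}
for c in("top","side"):
    ims=[get_image(c).astype(float) for _ in range(4)]; cv2.imwrite(f"pics/avg_{c}.png",np.mean(ims,0)[:,:,::-1])
    obs[c]=trace(c,"eye")[0]["region"]
np.savez("obs.npz",**obs)
E
python3 fit.py
```

```text
top [(27.7, -36), (28.0, -42), (28.1, -30), (28.7, -48), (28.7, -24), (28.9, -18), (29.0, -54), (29.5, -12), (30.0, -6)]
side [(29.4, -24), (31.3, -36), (31.6, -18), (32.2, -30), (33.3, -42), (36.8, -48), (36.9, -12), (42.8, -6), (42.9, -54)]
top [200 220]
side [209 166]
2.55[ WARN:0@2.959] global loadsave.cpp:1063 imwrite_ Unsupported depth image for selected encoder is fallbacked to CV_8U.
Traceback (most recent call last):
IndexError: list index out of range
```

View pics/eye.png

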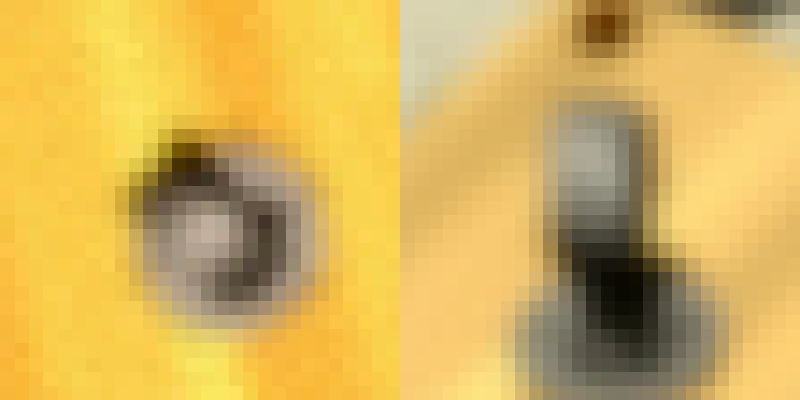

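Request:
drive_tool([
  [[40, -45, 0], 0.1],
  [[40, -45, 0], 0.1],
  [[40, -45, 0], 0.1],
  [[40, -45, 0], 0.1],
  [[40, -45, 0], 0.097],
], grip=1, squeeze=80)

```text
time_s: 3.18
eef_pos: [0.331, 0.3338, 0.2316]
eef_rot: [0.0, -0.136, 0.991, 0.0]
force: [1.1, 1.5, 0.1]
width: 0.0854
grip_force: 0.0
```

Request:
drive_tool([
  [[28, -55, 0], 0],
  [[28, -55, 0], 0],
  [[28, -55, 0], 0],
  [[28, -55, 0], 0],
  [[18, -59, 0], 0],
])

```text
time_s: 3.8
eef_pos: [0.4614, 0.0543, 0.2317]
eef_rot: [0.001, -0.134, 0.991, -0.0]
force: [0.7, -0.3, -0.3]
width: 0.0855
grip_force: 0.0
```

Request:
drive_tool([
  [[9, -61, 0], 0],
  [[9, -61, 0], 0],
  [[0, -61, 0], 0],
  [[0, -61, 0], 0],
  [[0, -26, -40], 0],
])

```text
time_s: 4.42
eef_pos: [0.4809, -0.219, 0.1939]
eef_rot: [0.004, -0.133, 0.991, -0.003]
force: [-0.8, -0.2, 0.3]
width: 0.0859
grip_force: 0.0
```

Request:
drive_tool([
  [[0, 0, -50], 0],
  [[0, 0, -50], 0],
  [[0, 0, -40], 0],
  [[0, 0, -20], 0],
  [[0, 0, 0], 0],
])

```text
time_s: 5.05
eef_pos: [0.4767, -0.2133, 0.0298]
eef_rot: [-0.002, -0.134, 0.991, 0.001]
force: [0.4, 0.9, 0.1]
width: 0.0855
grip_force: 0.0
```

Request:
drive_tool([
  [[0, 0, 0], 0],
  [[0, 0, 0], 0],
  [[0, 0, 0], 0],
  [[0, 0, 0], 0],
], grip=-0.4, squeeze=20)

```text
time_s: 5.55
eef_pos: [0.4782, -0.214, 0.032]
eef_rot: [0.0, -0.134, 0.991, -0.0]
force: [-0.6, -0.7, 0.2]
width: 0.0257
grip_force: 0.0
```

Run:
```python
from h import *
W=[]
for c in("top","side"):
    im=get_image(c); u=proj(c,[.48,-.21,.06]).astype(int)
    k=im[u[1]-40:u[1]+40,u[0]-40:u[0]+40,::-1]
    W.append(cv2.resize(k,(400,400),interpolation=3))
cv2.imwrite("pics/g1.png",np.hstack(W)); s=observe();print({k:np.round(v,4).tolist() for k,v in s.items()})
```

```text
{'time_s': 5.65, 'q': [-0.5015, 0.4715, 1.8556, -0.0, 0.8139, -2.3415], 'qvel': [-0.0008, 0.0044, -0.0006, -0.0002, 0.0008, -0.0005], 'effort': [0.002, -46.1584, -15.2576, -0.0003, -0.006, -0.0], 'eef_pos': [0.478, -0.2139, 0.0316], 'eef_rot': [0.0002, -0.1342, 0.991, -0.0002], 'force': [-0.0724, 0.5655, 0.2254], 'ft_torque': [0.0154, 0.0044, -0.0218], 'grip_force': 0.0, 'width': 0.0255}
```

View pics/g1.png

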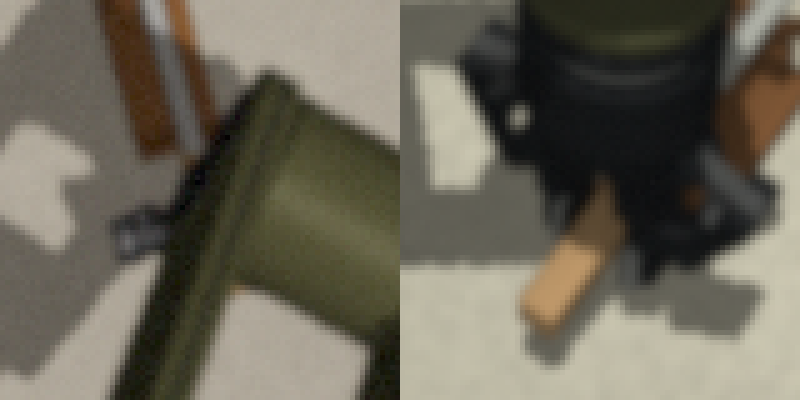

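The handle sits between the fingers in the side crop (tan handle near (560,280) of the crop), with the opening at 25 mm and no contact force. I'll close now.

Request:
drive_tool([
  [[0, 0, 0], 0],
  [[0, 0, 0], 0],
  [[0, 0, 0], 0],
], grip=-1, squeeze=20)

```text
time_s: 6.02
eef_pos: [0.4774, -0.2134, 0.0313]
eef_rot: [-0.0, -0.134, 0.991, 0.0]
force: [-1.5, 2.7, 2.8]
width: 0.018
grip_force: 20.4
```

Run:
```python
from h import *
s=observe();print({k:np.round(s[k],4).tolist() for k in("eef_pos","eef_rot","force","ft_torque","grip_force","width","q")})
```

```text
{'eef_pos': [0.4774, -0.2134, 0.0313], 'eef_rot': [-0.0003, -0.1343, 0.9909, 0.0004], 'force': [-1.4702, 2.7347, 2.8002], 'ft_torque': [0.5024, 0.1313, 0.1396], 'grip_force': 20.4379, 'width': 0.018, 'q': [-0.5012, 0.4719, 1.8562, 0.0003, 0.8145, -2.3416]}
```

Request:
drive_tool([
  [[-0.4, 1.2, 0], 0.01],
  [[0, 0, 0], 0],
  [[0, 0, 0], 0],
])

```text
time_s: 6.4
eef_pos: [0.4778, -0.213, 0.0313]
eef_rot: [0.0, -0.139, 0.99, -0.0]
force: [-0.6, -0.1, 0.9]
width: 0.0179
grip_force: 19.6
```

Run:
```python
from h import *
s=observe();print({k:np.round(s[k],4).tolist() for k in("eef_pos","eef_rot","force","ft_torque","grip_force","width")})
```

```text
{'eef_pos': [0.4778, -0.213, 0.0313], 'eef_rot': [0.0002, -0.1391, 0.9903, -0.0003], 'force': [-0.6351, -0.0979, 0.9308], 'ft_torque': [-0.0014, -0.0209, -0.0086], 'grip_force': 19.5925, 'width': 0.0179}
```

Request:
drive_tool([
  [[0, 0, 0], 0],
  [[0, 0, 10], 0],
  [[0, 0, 30], 0],
  [[0, 0, 40], 0],
  [[0, 0, 30], 0],
], squeeze=80)

```text
time_s: 7.02
eef_pos: [0.4778, -0.2128, 0.1433]
eef_rot: [0.001, -0.139, 0.99, -0.0]
force: [0.7, 0.8, -1.7]
width: 0.0165
grip_force: 80.3
```

Request:
drive_tool([
  [[-4, 40, 0], -0.08],
  [[-5, 58, 0], -0.1],
  [[-5, 58, 0], -0.1],
  [[-5, 58, 0], -0.1],
  [[-5, 58, 0], -0.1],
])

```text
time_s: 7.65
eef_pos: [0.4531, 0.0611, 0.1419]
eef_rot: [0.0, 0.102, 0.995, 0.0]
force: [0.6, -0.1, -1.1]
width: 0.0164
grip_force: 80.4
```

Request:
drive_tool([
  [[-5, 58, 0], -0.1],
  [[-5, 58, 0], -0.1],
  [[-5, 58, 0], -0.1],
  [[-5, 50, 0], -0.11],
  [[-3, 22.6, -20], 0],
])

```text
time_s: 8.28
eef_pos: [0.4315, 0.3098, 0.123]
eef_rot: [0.002, 0.3, 0.954, 0.002]
force: [0.3, -1.0, -1.6]
width: 0.0168
grip_force: 80.4
```

Run:
```python
from h import *
s=observe();print({k:np.round(s[k],4).tolist() for k in("eef_pos","eef_rot","force","ft_torque","grip_force","width","time_s")})
for c in("top","side"):
    get_image(c)
    for n in ("bar_tip","bar","eye_loop"): print(c,n,[(np.round(world(c,r["at"]),4).tolist(),round(r["confidence"],2)) for r in pinpoint(c,n)[:2]])
```

```text
{'eef_pos': [0.4315, 0.3098, 0.123], 'eef_rot': [0.0016, 0.2997, 0.954, 0.0022], 'force': [0.349, -0.9888, -1.6165], 'ft_torque': [0.0082, 0.0651, -0.031], 'grip_force': 80.3976, 'width': 0.0168, 'time_s': 8.275}
top bar_tip [([0.5624, 0.2223, 0.1444], 0.48)]
top bar [([0.457, 0.2899, 0.1397], 0.61)]
top eye_loop [([0.5694, 0.2065, 0.1002], 0.47)]
side bar_tip [([0.5532, 0.2214, 0.1368], 0.82)]
side bar [([0.4535, 0.2882, 0.1361], 0.91)]
side eye_loop [([0.5742, 0.2043, 0.093], 0.45)]
```

Request:
drive_tool([
  [[0, -0.2, -30], 0],
  [[0, 0, -13.7], 0],
  [[0, 0, 0], 0],
  [[0, 0, 0], 0],
])

```text
time_s: 9.18
eef_pos: [0.4311, 0.3058, 0.0782]
eef_rot: [0.0, 0.301, 0.954, 0.0]
force: [-0.4, 0.1, -1.2]
width: 0.0162
grip_force: 80.4
```

Run:
```python
from h import *
s=observe();print({k:np.round(s[k],4).tolist() for k in("eef_pos","eef_rot","force","ft_torque","time_s")})
W=[]
for c in("top","side"):
    im=np.mean([get_image(c).astype(float) for _ in range(3)],0).astype(np.uint8); u=proj(c,[.56,.215,.09]).astype(int)
    k=im[u[1]-25:u[1]+25,u[0]-25:u[0]+25,::-1]
    W.append(cv2.resize(k,(400,400),interpolation=3)); print(c,u-25, "loop px",proj(c,[.5741,.2052,.096]),"tip",proj(c,[.5536,.2196,.096]))
    r=trace(c,"bar"); 
    for n in ("bar_tip","bar","eye_loop"): print(c,n,[(np.round(world(c,r["at"]),4).tolist(),round(r["confidence"],2)) for r in pinpoint(c,n)[:1]])
    if r:
        ys,xs=np.nonzero(r[0]["region"]); P=np.array([at_z(c,(x,y),.096)[:2] for x,y in zip(xs,ys)])
        n=np.array([.574,.819]); d=np.array([.819,-.574]); s=(P-[.5741,.2052])@d; t=(P-[.5741,.2052])@n
        for a in range(-110,-15,10):
            q=(s*1000>a)&(s*1000<=a+10); print(a,q.sum(),np.round(t[q].mean()*1000,1) if q.any() else "",end="; ")
        print()
cv2.imwrite("pics/pre.png",np.hstack(W))
```

```text
{'eef_pos': [0.4311, 0.3058, 0.0782], 'eef_rot': [0.0003, 0.3009, 0.9537, 0.0003], 'force': [-0.4183, 0.1407, -1.1683], 'ft_torque': [0.0697, 0.0298, -0.0031], 'time_s': 9.175}
top [171 201] loop px [199.67123531 220.66048623] tip [194.22096731 228.4088838 ]
top bar_tip [([0.4376, 0.001, 0.0042], 0.74)]
top bar [([0.4566, 0.2811, 0.0964], 0.56)]
top eye_loop [([0.571, 0.2058, 0.0986], 0.5)]
-110 13 0.6; -100 13 0.3; -90 14 0.3; -80 14 0.8; -70 17 0.2; -60 20 0.8; -50 18 1.0; -40 18 0.1; -30 10 0.1; -20 0 ; 
side [177 140] loop px [209.30013941 163.66146203] tip [198.72323267 164.18848035]
side bar_tip [([0.5513, 0.2204, 0.0953], 0.93)]
side bar [([0.4539, 0.2901, 0.0901], 0.89)]
side eye_loop [([0.5539, 0.2196, 0.0929], 0.69)]
-110 20 -3.6; -100 24 -3.6; -90 23 -2.9; -80 20 -2.5; -70 20 -3.2; -60 26 -3.6; -50 20 -1.3; -40 20 -2.0; -30 13 -2.6; -20 0 ;
```

View pics/pre.png

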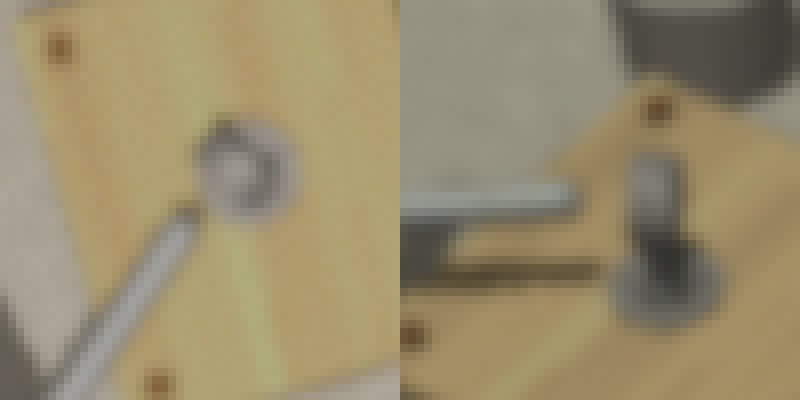

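Request:
drive_tool([
  [[5, -3.5, 0], 0],
  [[5, -3.5, 0], 0],
  [[4, -2.8, 0], 0],
  [[3, -2.1, 0], 0],
  [[2, -1.4, 0], 0],
])

```text
time_s: 10.5
eef_pos: [0.4498, 0.2922, 0.0776]
eef_rot: [-0.0, 0.301, 0.954, -0.0]
force: [0.9, 0.4, -0.7]
width: 0.0165
grip_force: 80.4
```

Request:
drive_tool([
  [[5, -3.5, 0], 0],
  [[5, -3.5, 0], 0],
  [[5, -3.5, 0], 0],
  [[5, -3.5, 0], 0],
  [[5, -3.5, 0], 0],
])

```text
time_s: 11.12
eef_pos: [0.4749, 0.2747, 0.0776]
eef_rot: [-0.0, 0.301, 0.954, 0.0]
force: [-0.2, -0.7, -1.2]
width: 0.0169
grip_force: 80.4
```

```bash
cat > tq.py <<'E'
from h import *
def st():
    s=observe(); p=np.array(s["eef_pos"]); F=np.array(s["force"]); M=np.array(s["ft_torque"]); r=p[:2]-[.5741,.2052]
    q=s["eef_rot"]; th=2*np.degrees(np.arctan2(q[2],q[1]))-180
    print("t",round(s["time_s"],2),"tcp",np.round(p,4),"theta",round(th,2),"F",np.round(F,1),"M",np.round(M,3),"r",np.round(np.hypot(*r),4),"bearing",round(np.degrees(np.arctan2(-r[1],-r[0])),2),"Tz on eye (ccw+ on tool)",round(M[2]+r[0]*F[1]-r[1]*F[0],3),"q",np.round(s["q"],2))
if __name__=="__main__": st()
E
python3 - <<'E'
from tq import *
st(); W=[]
for c in("top","side"):
    im=get_image(c); u=proj(c,[.57,.21,.09]).astype(int)
    k=im[u[1]-30:u[1]+30,u[0]-30:u[0]+30,::-1]
    W.append(cv2.resize(k,(400,400),interpolation=3))
cv2.imwrite("pics/in.png",np.hstack(W))
E
```

```text
t 11.12 tcp [0.4749 0.2747 0.0776] theta -35.0 F [-0.2 -0.7 -1.2] M [0.035 0.039 0.069] r 0.1211 bearing -35.0 Tz on eye (ccw+ on tool) 0.151 q [ 0.45  0.43  1.76  0.    0.95 -0.51]
```

View pics/in.png

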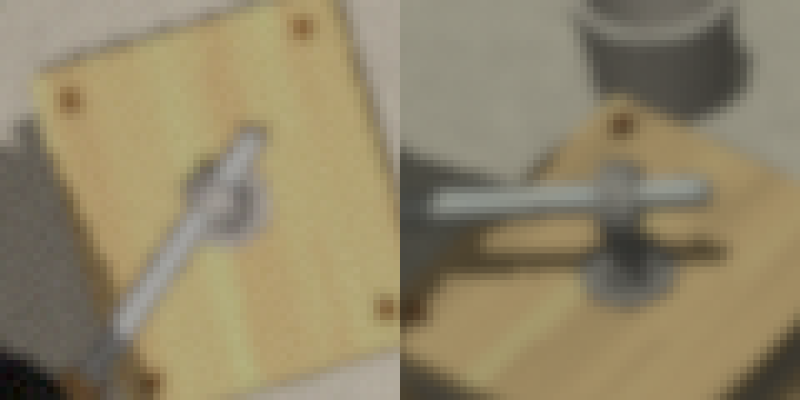

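Run:
```python
import numpy as np
R=121.
th=np.radians(-35)
for i,d in enumerate([.08]*5+[.05]*20):
    a=th-d; p=np.array([-R*np.cos(a)+R*np.cos(th),-R*np.sin(a)+R*np.sin(th)]); print(i,round(np.degrees(a),1),np.round(p,1)); th=a
```

```text
0 -39.6 [5.9 7.7]
1 -44.2 [6.5 7.2]
2 -48.8 [7.  6.7]
3 -53.3 [7.5 6.1]
4 -57.9 [8.  5.5]
5 -60.8 [5.2 3.1]
6 -63.6 [5.4 2.8]
7 -66.5 [5.5 2.5]
8 -69.4 [5.6 2.3]
9 -72.2 [5.7 2. ]
10 -75.1 [5.8 1.7]
11 -78.0 [5.9 1.4]
12 -80.8 [5.9 1.1]
13 -83.7 [6.  0.8]
14 -86.6 [6.  0.5]
15 -89.4 [6.  0.2]
16 -92.3 [ 6.  -0.1]
17 -95.2 [ 6.  -0.4]
18 -98.0 [ 6.  -0.7]
19 -100.9 [ 6. -1.]
20 -103.8 [ 5.9 -1.3]
21 -106.6 [ 5.8 -1.6]
22 -109.5 [ 5.8 -1.9]
23 -112.3 [ 5.7 -2.2]
24 -115.2 [ 5.5 -2.4]
```

Request:
drive_tool([
  [[5.9, 7.7, 0], -0.08],
  [[6.5, 7.2, 0], -0.08],
  [[7, 6.7, 0], -0.08],
  [[7.5, 6.1, 0], -0.08],
  [[8, 5.5, 0], -0.08],
])

```text
time_s: 11.85
eef_pos: [0.5092, 0.3084, 0.0775]
eef_rot: [-0.0, 0.485, 0.874, -0.0]
force: [-1.1, -0.8, -0.4]
width: 0.0171
grip_force: 80.4
```

Request:
drive_tool([
  [[0, 0, 0], 0],
  [[0, 0, 0], 0],
])

```text
time_s: 12.1
eef_pos: [0.5088, 0.3079, 0.0774]
eef_rot: [-0.0, 0.484, 0.875, -0.0]
force: [-0.3, -0.1, -1.7]
width: 0.0168
grip_force: 80.4
```

```bash
python3 tq.py
```

```text
t 12.1 tcp [0.5088 0.3079 0.0774] theta -57.83 F [-0.3 -0.1 -1.7] M [ 0.027  0.082 -0.052] r 0.1217 bearing -57.55 Tz on eye (ccw+ on tool) -0.018 q [ 0.47  0.48  1.65  0.    1.   -0.09]
```

Request:
drive_tool([
  [[5.2, 3.1, 0], -0.05],
  [[5.4, 2.8, 0], -0.05],
  [[5.5, 2.5, 0], -0.05],
  [[5.6, 2.3, 0], -0.05],
  [[5.7, 2.0, 0], -0.05],
])

```text
time_s: 12.72
eef_pos: [0.5349, 0.3205, 0.0772]
eef_rot: [-0.001, 0.59, 0.807, -0.001]
force: [-3.5, -0.2, -1.1]
width: 0.0167
grip_force: 80.5
```

```bash
python3 tq.py
```

```text
t 12.72 tcp [0.5349 0.3205 0.0772] theta -72.31 F [-3.5 -0.2 -1.1] M [ 0.051  0.582 -0.25 ] r 0.1218 bearing -71.21 Tz on eye (ccw+ on tool) 0.163 q [0.47 0.52 1.59 0.   1.04 0.16]
```

Request:
drive_tool([
  [[-0.5, 0, 0], -0.03],
  [[0, 0, 0], 0],
  [[0, 0, 0], 0],
])

```text
time_s: 13.1
eef_pos: [0.5368, 0.3211, 0.0779]
eef_rot: [0.0, 0.601, 0.799, 0.001]
force: [2.1, 1.6, -2.0]
width: 0.0167
grip_force: 80.3
```

```bash
python3 tq.py
```

```text
t 13.1 tcp [0.5368 0.3211 0.0779] theta -73.89 F [ 2.1  1.6 -2. ] M [ 0.339 -0.255  0.293] r 0.1217 bearing -72.17 Tz on eye (ccw+ on tool) -0.006 q [ 0.47  0.52  1.58 -0.    1.04  0.19]
```

```bash
cat > tq.py <<'E'
from h import *
L=np.array([.5715,.2047])
def st(n=3):
    S=[observe()]
    for _ in range(n): get_image("top"); S.append(observe())
    s=S[-1]; p=np.array(s["eef_pos"]); F=np.mean([x["force"] for x in S],0); M=np.mean([x["ft_torque"] for x in S],0); r=p[:2]-L
    Tz=[x["ft_torque"][2]+r[0]*x["force"][1]-r[1]*x["force"][0] for x in S]
    q=s["eef_rot"]; th=2*np.degrees(np.arctan2(q[2],q[1]))-180
    print("t",round(s["time_s"],2),"tcp",np.round(p,4),"theta",round(th,2),"F",np.round(F,1),"Mz",np.round(M[2],3),"bearing",round(np.degrees(np.arctan2(-r[1],-r[0])),2),"Tz",np.round(np.mean(Tz),3),np.round(Tz,2))
if __name__=="__main__":
    st()
E
python3 - <<'E'
import numpy as np
R=121.7
th=np.radians(-77)
for i in range(16):
    a=th-.04; p=np.array([-R*np.cos(a)+R*np.cos(th),-R*np.sin(a)+R*np.sin(th)]); print(i,round(np.degrees(a),1),np.round(p,1)); th=a
E
```

```text
0 -79.3 [4.8 1. ]
1 -81.6 [4.8 0.8]
2 -83.9 [4.8 0.6]
3 -86.2 [4.8 0.4]
4 -88.5 [4.9 0.2]
5 -90.8 [4.9 0. ]
6 -93.0 [ 4.9 -0.2]
7 -95.3 [ 4.9 -0.4]
8 -97.6 [ 4.8 -0.5]
9 -99.9 [ 4.8 -0.7]
10 -102.2 [ 4.8 -0.9]
11 -104.5 [ 4.7 -1.1]
12 -106.8 [ 4.7 -1.3]
13 -109.1 [ 4.6 -1.5]
14 -111.4 [ 4.6 -1.7]
15 -113.7 [ 4.5 -1.9]
```

Request:
drive_tool([
  [[3.9, 1.3, 0], -0.027],
  [[3.8, 1.3, 0], -0.027],
  [[0, 0, 0], 0],
])

```text
time_s: 13.48
eef_pos: [0.5438, 0.3231, 0.0773]
eef_rot: [-0.0, 0.623, 0.782, -0.001]
force: [0.9, -1.0, -1.4]
width: 0.0166
grip_force: 80.4
```

```bash
python3 tq.py
```

```text
t 13.62 tcp [0.5437 0.3231 0.0774] theta -77.05 F [ 0.4 -1.4 -1.6] Mz 0.02 bearing -76.79 Tz 0.009 [-0.01  0.03 -0.06  0.07]
```

Request:
drive_tool([
  [[4.8, 1.0, 0], -0.04],
  [[4.8, 0.8, 0], -0.04],
  [[0, 0, 0], 0],
])

```text
time_s: 14.0
eef_pos: [0.5533, 0.3249, 0.0774]
eef_rot: [-0.0, 0.654, 0.757, -0.0]
force: [-0.7, -1.3, -1.0]
width: 0.0166
grip_force: 80.4
```

```bash
python3 tq.py
```

```text
t 14.15 tcp [0.5532 0.325  0.0775] theta -81.6 F [-0.3 -1.4 -1.2] Mz 0.004 bearing -81.35 Tz 0.065 [0.1  0.08 0.07 0.01]
```

Request:
drive_tool([
  [[3, 0.4, 0], -0.025],
  [[3, 0.4, 0], -0.025],
  [[0, 0, 0], 0],
], squeeze=50)

```text
time_s: 14.52
eef_pos: [0.5595, 0.3258, 0.0775]
eef_rot: [-0.0, 0.673, 0.74, -0.0]
force: [-1.4, -2.1, -1.3]
width: 0.0168
grip_force: 80.3
```

```bash
python3 tq.py
python3 - <<'E'
from h import *
W=[]
for c in("top","side"):
    im=np.mean([get_image(c).astype(float) for _ in range(3)],0).astype(np.uint8); u=proj(c,[.572,.205,.09]).astype(int)
    k=im[u[1]-20:u[1]+20,u[0]-20:u[0]+20,::-1]
    W.append(cv2.resize(k,(400,400),interpolation=3)); print(u-20)
cv2.imwrite("pics/mid.png",np.hstack(W))
E
```

```text
t 14.68 tcp [0.5594 0.3258 0.0775] theta -84.5 F [-0.9 -1.6 -1. ] Mz -0.041 bearing -84.3 Tz 0.094 [0.13 0.1  0.04 0.1 ]
[180 201]
[188 145]
```

View pics/mid.png

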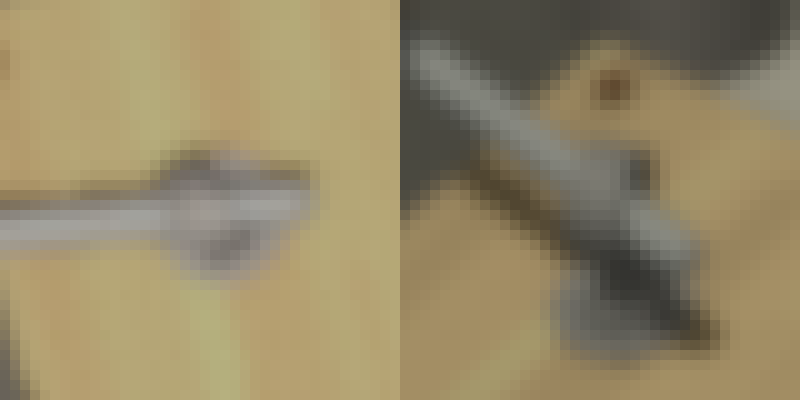

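Request:
drive_tool([
  [[1.9, 0.2, 0], -0.016],
  [[0, 0, 0], 0],
])

```text
time_s: 15.22
eef_pos: [0.5615, 0.3261, 0.0775]
eef_rot: [-0.0, 0.678, 0.735, -0.0]
force: [-1.0, -3.2, -0.9]
width: 0.0166
grip_force: 80.3
```

```bash
sed -i 's/n=3/n=2/' tq.py; python3 tq.py
```

```text
t 15.32 tcp [0.5614 0.3261 0.0775] theta -85.42 F [-0.8 -3.1 -1.2] Mz -0.096 bearing -85.26 Tz 0.034 [ 0.02  0.09 -0.01]
```

Request:
drive_tool([
  [[2.0, -0.3, 0], -0.016],
  [[0, 0, 0], 0],
])

```text
time_s: 15.58
eef_pos: [0.5635, 0.3262, 0.0776]
eef_rot: [-0.0, 0.684, 0.729, 0.0]
force: [-0.4, -1.9, -1.4]
width: 0.0167
grip_force: 80.3
```

```bash
python3 tq.py
```

```text
t 15.68 tcp [0.5635 0.3262 0.0776] theta -86.34 F [-1.1 -1.5 -1.4] Mz -0.132 bearing -86.22 Tz 0.013 [-0.08  0.01  0.11]
```

Request:
drive_tool([
  [[1.9, 0.0, 0], -0.02],
  [[0, 0, 0], 0],
])

```text
time_s: 15.92
eef_pos: [0.5657, 0.3262, 0.0777]
eef_rot: [0.0, 0.692, 0.722, 0.0]
force: [-0.8, -0.8, -2.3]
width: 0.0169
grip_force: 80.3
```

```bash
python3 tq.py
```

```text
t 16.02 tcp [0.5656 0.3262 0.0777] theta -87.47 F [-0.6 -1.  -2.1] Mz -0.036 bearing -87.23 Tz 0.039 [ 0.05 -0.03  0.09]
```

Request:
drive_tool([
  [[2.1, 0.0, 0], -0.018],
  [[0, 0, 0], 0],
])

```text
time_s: 16.27
eef_pos: [0.5678, 0.3263, 0.0777]
eef_rot: [-0.0, 0.698, 0.716, 0.0]
force: [-0.4, 0.4, -1.6]
width: 0.0164
grip_force: 80.3
```

```bash
python3 tq.py
```

```text
t 16.38 tcp [0.5677 0.3262 0.0777] theta -88.51 F [-0.5  0.3 -1.5] Mz -0.009 bearing -88.22 Tz 0.048 [0.02 0.03 0.1 ]
```

Request:
drive_tool([
  [[2.2, 0.0, 0], -0.018],
  [[0, 0, 0], 0],
])

```text
time_s: 16.62
eef_pos: [0.5699, 0.3262, 0.0777]
eef_rot: [-0.0, 0.704, 0.71, 0.0]
force: [-0.4, 0.5, -1.1]
width: 0.0165
grip_force: 80.3
```

```bash
python3 tq.py
```

```text
t 16.73 tcp [0.5699 0.3262 0.0777] theta -89.54 F [-0.8  0.6 -1.9] Mz 0.024 bearing -89.23 Tz 0.115 [0.03 0.15 0.17]
```

Request:
drive_tool([
  [[1.4, 0.0, 0], -0.012],
  [[0, 0, 0], 0],
])

```text
time_s: 16.98
eef_pos: [0.5713, 0.3262, 0.0777]
eef_rot: [-0.0, 0.709, 0.706, 0.0]
force: [-0.8, 1.4, -2.4]
width: 0.0164
grip_force: 80.3
```

```bash
python3 tq.py
```

```text
t 17.07 tcp [0.5712 0.3261 0.0777] theta -90.23 F [-0.5  1.1 -2.5] Mz 0.017 bearing -89.87 Tz 0.074 [0.09 0.03 0.11]
```

Request:
drive_tool([
  [[2.2, 0.1, 0], -0.018],
  [[0, 0, 0], 0],
])

```text
time_s: 17.32
eef_pos: [0.5735, 0.3261, 0.0776]
eef_rot: [-0.0, 0.715, 0.699, 0.0]
force: [-0.4, 1.1, -2.1]
width: 0.0166
grip_force: 80.3
```

```bash
python3 tq.py
```

```text
t 17.43 tcp [0.5734 0.3261 0.0776] theta -91.26 F [-0.5  1.3 -1.3] Mz 0.035 bearing -90.89 Tz 0.097 [0.1  0.13 0.06]
```

Request:
drive_tool([
  [[2.2, 0.0, 0], -0.018],
  [[0, 0, 0], 0],
])

```text
time_s: 17.68
eef_pos: [0.5756, 0.3261, 0.0776]
eef_rot: [-0.0, 0.721, 0.693, 0.0]
force: [0.5, 1.7, -1.7]
width: 0.0167
grip_force: 80.3
```

```bash
python3 tq.py
```

```text
t 17.77 tcp [0.5756 0.3261 0.0776] theta -92.29 F [-0.2  2.  -1.4] Mz 0.022 bearing -91.93 Tz 0.053 [-0.05  0.16  0.05]
```

Request:
drive_tool([
  [[2.3, 0.0, 0], -0.019],
  [[0, 0, 0], 0],
])

```text
time_s: 18.02
eef_pos: [0.5779, 0.326, 0.0776]
eef_rot: [0.0, 0.728, 0.686, -0.0]
force: [-0.4, 0.8, -1.4]
width: 0.0163
grip_force: 80.3
```

```bash
python3 tq.py
```

```text
t 18.12 tcp [0.5778 0.326  0.0776] theta -93.38 F [-0.4  1.2 -1.4] Mz 0.027 bearing -92.99 Tz 0.086 [ 0.08  0.2  -0.02]
```

Request:
drive_tool([
  [[2.3, -0.1, 0], -0.019],
  [[0, 0, 0], 0],
])

```text
time_s: 18.38
eef_pos: [0.5802, 0.3259, 0.0776]
eef_rot: [-0.0, 0.734, 0.679, -0.0]
force: [-0.2, 1.0, -1.1]
width: 0.0165
grip_force: 80.3
```

```bash
python3 tq.py
```

```text
t 18.48 tcp [0.5801 0.3259 0.0775] theta -94.47 F [-0.1  0.8 -1.2] Mz 0.025 bearing -94.06 Tz 0.043 [ 0.07  0.09 -0.03]
```

Request:
drive_tool([
  [[2.4, -0.2, 0], -0.019],
  [[0, 0, 0], 0],
])

```text
time_s: 18.73
eef_pos: [0.5825, 0.3257, 0.0776]
eef_rot: [-0.0, 0.741, 0.672, -0.0]
force: [-0.7, 1.1, -1.2]
width: 0.0166
grip_force: 80.3
```

```bash
python3 tq.py
```

```text
t 18.82 tcp [0.5824 0.3257 0.0776] theta -95.56 F [-0.7  0.7 -1.5] Mz 0.025 bearing -95.17 Tz 0.113 [0.1  0.11 0.13]
```

Request:
drive_tool([
  [[1.6, -0.1, 0], -0.013],
  [[0, 0, 0], 0],
])

```text
time_s: 19.08
eef_pos: [0.5841, 0.3255, 0.0775]
eef_rot: [-0.0, 0.745, 0.667, -0.0]
force: [-0.6, 0.0, -1.7]
width: 0.0165
grip_force: 80.3
```

```bash
python3 tq.py
```

```text
t 19.18 tcp [0.584  0.3256 0.0776] theta -96.3 F [-0.2  0.8 -1.5] Mz 0.027 bearing -95.92 Tz 0.066 [0.09 0.1  0.01]
```

Request:
drive_tool([
  [[2.3, -0.2, 0], -0.019],
  [[0, 0, 0], 0],
])

```text
time_s: 19.42
eef_pos: [0.5864, 0.3253, 0.0775]
eef_rot: [-0.0, 0.751, 0.66, -0.0]
force: [-1.3, -0.2, -2.2]
width: 0.0168
grip_force: 80.3
```

```bash
python3 tq.py
```

```text
t 19.52 tcp [0.5864 0.3253 0.0775] theta -97.39 F [-0.7 -0.1 -1.5] Mz -0.021 bearing -97.02 Tz 0.057 [ 0.12 -0.05  0.1 ]
```

Request:
drive_tool([
  [[2.3, -0.4, 0], -0.019],
  [[0, 0, 0], 0],
])

```text
time_s: 19.77
eef_pos: [0.5887, 0.325, 0.0775]
eef_rot: [-0.0, 0.758, 0.653, -0.0]
force: [-1.3, 0.9, -0.9]
width: 0.0164
grip_force: 80.3
```

```bash
python3 tq.py
```

```text
t 19.88 tcp [0.5887 0.325  0.0776] theta -98.48 F [-1.   0.4 -1.2] Mz -0.007 bearing -98.12 Tz 0.118 [0.16 0.12 0.07]
```

Request:
drive_tool([
  [[1.9, -0.3, 0], -0.016],
  [[0, 0, 0], 0],
])

```text
time_s: 20.12
eef_pos: [0.5906, 0.3247, 0.0776]
eef_rot: [-0.0, 0.763, 0.647, -0.0]
force: [-0.4, 0.1, -2.6]
width: 0.0167
grip_force: 80.3
```

```bash
python3 tq.py
```

```text
t 20.23 tcp [0.5906 0.3247 0.0776] theta -99.4 F [-0.8  0.2 -1.8] Mz 0.003 bearing -99.03 Tz 0.099 [0.02 0.06 0.22]
```

Request:
drive_tool([
  [[2.3, -0.4, 0], -0.019],
  [[0, 0, 0], 0],
])

```text
time_s: 20.48
eef_pos: [0.593, 0.3243, 0.0776]
eef_rot: [-0.0, 0.769, 0.639, -0.0]
force: [-1.1, 0.7, -0.8]
width: 0.0165
grip_force: 80.3
```

```bash
python3 tq.py
```

```text
t 20.57 tcp [0.5929 0.3243 0.0776] theta -100.49 F [-1.2  0.3 -1.4] Mz -0.032 bearing -100.14 Tz 0.115 [0.12 0.05 0.18]
```

Request:
drive_tool([
  [[1.9, -0.4, 0], -0.017],
  [[0, 0, 0], 0],
])

```text
time_s: 20.82
eef_pos: [0.5949, 0.3239, 0.0776]
eef_rot: [-0.0, 0.774, 0.633, 0.0]
force: [-0.4, -0.2, -0.8]
width: 0.0166
grip_force: 80.3
```

```bash
python3 tq.py
```

```text
t 20.93 tcp [0.5949 0.324  0.0776] theta -101.46 F [-0.5  0.1 -1.2] Mz -0.012 bearing -101.08 Tz 0.053 [0.04 0.01 0.11]
```

Request:
drive_tool([
  [[2.3, -0.4, 0], -0.019],
  [[0, 0, 0], 0],
])

```text
time_s: 21.18
eef_pos: [0.5972, 0.3235, 0.0776]
eef_rot: [-0.0, 0.78, 0.625, -0.0]
force: [-0.5, -0.6, -1.8]
width: 0.0166
grip_force: 80.3
```

```bash
python3 tq.py
```

```text
t 21.27 tcp [0.5971 0.3235 0.0776] theta -102.55 F [-1.1 -0.3 -1.3] Mz -0.015 bearing -102.16 Tz 0.102 [-0.01  0.22  0.1 ]
```

Request:
drive_tool([
  [[2.2, -0.5, 0], -0.019],
  [[0, 0, 0], 0],
])

```text
time_s: 21.52
eef_pos: [0.5994, 0.323, 0.0776]
eef_rot: [-0.0, 0.786, 0.618, -0.0]
force: [-0.5, -0.5, -1.0]
width: 0.0167
grip_force: 80.3
```

```bash
python3 tq.py
```

```text
t 21.62 tcp [0.5993 0.323  0.0776] theta -103.64 F [-0.7 -0.8 -1.3] Mz -0.025 bearing -103.24 Tz 0.035 [0.02 0.02 0.06]
```

Request:
drive_tool([
  [[2.3, -0.5, 0], -0.019],
  [[0, 0, 0], 0],
])

```text
time_s: 21.88
eef_pos: [0.6016, 0.3224, 0.0776]
eef_rot: [-0.0, 0.792, 0.61, -0.0]
force: [-1.4, -0.5, -1.7]
width: 0.0164
grip_force: 80.3
```

```bash
python3 tq.py
```

```text
t 21.98 tcp [0.6016 0.3225 0.0776] theta -104.73 F [-1.2 -0.7 -1.9] Mz -0.026 bearing -104.32 Tz 0.089 [0.15 0.11 0.01]
```

Request:
drive_tool([
  [[2.3, -0.6, 0], -0.02],
  [[0, 0, 0], 0],
])

```text
time_s: 22.22
eef_pos: [0.604, 0.3218, 0.0776]
eef_rot: [0.0, 0.798, 0.603, -0.0]
force: [-1.0, -0.2, -1.5]
width: 0.017
grip_force: 80.3
```

```bash
python3 tq.py
```

```text
t 22.32 tcp [0.6039 0.3218 0.0776] theta -105.87 F [-0.4 -0.3 -1.7] Mz -0.07 bearing -105.46 Tz -0.027 [ 0.06 -0.11 -0.04]
```

Request:
drive_tool([
  [[2.3, -0.6, 0], -0.02],
  [[0, 0, 0], 0],
])

```text
time_s: 22.58
eef_pos: [0.6063, 0.3212, 0.0776]
eef_rot: [0.0, 0.804, 0.595, -0.0]
force: [-0.5, -1.0, -0.9]
width: 0.0167
grip_force: 80.3
```

```bash
python3 tq.py
```

```text
t 22.68 tcp [0.6062 0.3212 0.0775] theta -107.02 F [-0.7 -1.6 -1.5] Mz 0.003 bearing -106.58 Tz 0.033 [-0.01 -0.01  0.11]
```

Request:
drive_tool([
  [[2.3, -0.7, 0], -0.02],
  [[0, 0, 0], 0],
])

```text
time_s: 22.92
eef_pos: [0.6086, 0.3205, 0.0776]
eef_rot: [0.0, 0.81, 0.586, -0.0]
force: [-1.0, -1.1, -1.9]
width: 0.0168
grip_force: 80.3
```

```bash
python3 tq.py
```

```text
t 23.02 tcp [0.6085 0.3205 0.0775] theta -108.17 F [-1.2 -1.4 -1.8] Mz -0.007 bearing -107.71 Tz 0.078 [0.07 0.11 0.06]
```

Request:
drive_tool([
  [[2.3, -0.8, 0], -0.02],
  [[0, 0, 0], 0],
])

```text
time_s: 23.28
eef_pos: [0.6108, 0.3197, 0.0775]
eef_rot: [-0.0, 0.816, 0.578, -0.0]
force: [-1.0, -1.9, -1.4]
width: 0.0167
grip_force: 80.3
```

```bash
python3 tq.py
```

```text
t 23.38 tcp [0.6108 0.3198 0.0776] theta -109.31 F [-0.9 -1.5 -1.2] Mz -0.013 bearing -108.85 Tz 0.03 [0.02 0.02 0.05]
```

Request:
drive_tool([
  [[2.3, -0.8, 0], -0.02],
  [[0, 0, 0], 0],
])

```text
time_s: 23.62
eef_pos: [0.6131, 0.319, 0.0776]
eef_rot: [-0.0, 0.822, 0.57, -0.0]
force: [-1.7, -1.0, -1.8]
width: 0.0163
grip_force: 80.3
```

```bash
python3 tq.py
```

```text
t 23.73 tcp [0.6131 0.319  0.0775] theta -110.46 F [-1.3 -1.5 -1. ] Mz -0.009 bearing -110.01 Tz 0.078 [ 0.14 -0.03  0.12]
```

Request:
drive_tool([
  [[2.3, -0.8, 0], -0.02],
  [[0, 0, 0], 0],
])

```text
time_s: 23.98
eef_pos: [0.6154, 0.3181, 0.0776]
eef_rot: [-0.0, 0.827, 0.562, -0.0]
force: [-2.2, -1.2, -1.3]
width: 0.0164
grip_force: 80.3
```

```bash
python3 tq.py
```

```text
t 24.07 tcp [0.6154 0.3181 0.0775] theta -111.6 F [-2.1 -1.8 -1.4] Mz -0.036 bearing -111.14 Tz 0.127 [0.14 0.15 0.1 ]
```

Request:
drive_tool([
  [[1.1, -0.5, 0], -0.01],
  [[0, 0, 0], 0],
])

```text
time_s: 24.32
eef_pos: [0.6164, 0.3177, 0.0776]
eef_rot: [-0.0, 0.83, 0.558, -0.0]
force: [-1.3, -2.9, -1.5]
width: 0.0163
grip_force: 80.3
```

```bash
python3 tq.py
```

```text
t 24.43 tcp [0.6165 0.3177 0.0776] theta -112.17 F [-1.3 -2.2 -1.4] Mz -0.033 bearing -111.7 Tz 0.009 [-0.01  0.01  0.03]
```

Request:
drive_tool([
  [[2.2, -1.0, 0], -0.02],
  [[0, 0, 0], 0],
])

```text
time_s: 24.68
eef_pos: [0.6188, 0.3167, 0.0776]
eef_rot: [-0.0, 0.836, 0.549, 0.0]
force: [-1.2, -1.4, -1.4]
width: 0.0165
grip_force: 80.3
```

```bash
python3 tq.py
```

```text
t 24.77 tcp [0.6188 0.3168 0.0776] theta -113.32 F [-1.7 -1.6 -1.7] Mz -0.046 bearing -112.86 Tz 0.068 [0.01 0.08 0.11]
```

Request:
drive_tool([
  [[2.2, -1.0, 0], -0.02],
  [[0, 0, 0], 0],
])

```text
time_s: 25.02
eef_pos: [0.621, 0.3157, 0.0776]
eef_rot: [-0.0, 0.841, 0.541, 0.0]
force: [-1.5, -1.1, -0.5]
width: 0.0165
grip_force: 80.3
```

```bash
python3 tq.py
```

```text
t 25.12 tcp [0.621  0.3157 0.0776] theta -114.47 F [-1.3 -1.3 -0.9] Mz -0.021 bearing -114.01 Tz 0.065 [0.15 0.02 0.02]
```

Request:
drive_tool([
  [[2.2, -1.0, 0], -0.02],
  [[0, 0, 0], 0],
])

```text
time_s: 25.38
eef_pos: [0.6232, 0.3147, 0.0776]
eef_rot: [-0.0, 0.846, 0.533, 0.0]
force: [-2.8, -1.2, -1.4]
width: 0.0167
grip_force: 80.3
```

```bash
python3 tq.py
```

```text
t 25.48 tcp [0.6231 0.3147 0.0776] theta -115.61 F [-1.6 -1.6 -1.5] Mz -0.027 bearing -115.13 Tz 0.072 [ 0.23  0.07 -0.09]
```

Request:
drive_tool([
  [[2.2, -1.1, 0], -0.02],
  [[0, 0, 0], 0],
])

```text
time_s: 25.72
eef_pos: [0.6254, 0.3136, 0.0776]
eef_rot: [-0.0, 0.852, 0.524, 0.0]
force: [-1.3, -1.8, -1.2]
width: 0.0166
grip_force: 80.3
```

```bash
python3 tq.py
```

```text
t 25.82 tcp [0.6253 0.3137 0.0776] theta -116.76 F [-1.7 -1.6 -1.3] Mz -0.042 bearing -116.29 Tz 0.06 [-0.02  0.04  0.16]
```

Request:
drive_tool([
  [[2.2, -1.1, 0], -0.02],
  [[0, 0, 0], 0],
])

```text
time_s: 26.08
eef_pos: [0.6275, 0.3125, 0.0776]
eef_rot: [-0.0, 0.857, 0.516, -0.0]
force: [-1.8, -1.8, -2.1]
width: 0.0167
grip_force: 80.3
```

```bash
python3 tq.py
```

```text
t 26.18 tcp [0.6274 0.3125 0.0776] theta -117.91 F [-1.7 -1.3 -2. ] Mz -0.04 bearing -117.41 Tz 0.07 [0.04 0.03 0.14]
```

Request:
drive_tool([
  [[2.2, -1.1, 0], -0.02],
  [[0, 0, 0], 0],
])

```text
time_s: 26.42
eef_pos: [0.6296, 0.3114, 0.0775]
eef_rot: [-0.0, 0.862, 0.507, -0.0]
force: [-3.4, -0.4, -0.6]
width: 0.017
grip_force: 80.3
```

```bash
python3 tq.py
```

```text
t 26.52 tcp [0.6295 0.3114 0.0775] theta -119.05 F [-2.6 -0.7 -0.9] Mz 0.016 bearing -118.54 Tz 0.256 [0.34 0.17 0.25]
```

The torque jumped to about 0.26 N m, so the eye is on its seat. I'll use tiny steps from here.

Request:
drive_tool([
  [[0.4, -0.2, 0], -0.004],
  [[0, 0, 0], 0],
  [[0, 0, 0], 0],
])

```text
time_s: 26.9
eef_pos: [0.6299, 0.3112, 0.0776]
eef_rot: [-0.0, 0.863, 0.505, -0.0]
force: [-2.3, -0.7, -0.9]
width: 0.017
grip_force: 80.3
```

```bash
sed -i 's/n=2/n=6/' tq.py; python3 tq.py
```

```text
t 27.2 tcp [0.6299 0.3112 0.0776] theta -119.28 F [-2.4 -1.3 -1.1] Mz -0.038 bearing -118.76 Tz 0.141 [0.19 0.13 0.16 0.11 0.14 0.08 0.18]
```

Request:
drive_tool([
  [[0.8, -0.5, 0], -0.008],
  [[0, 0, 0], 0],
  [[0, 0, 0], 0],
])

```text
time_s: 27.58
eef_pos: [0.6308, 0.3107, 0.0776]
eef_rot: [-0.0, 0.865, 0.502, -0.0]
force: [-2.8, -1.5, -1.3]
width: 0.0168
grip_force: 80.3
```

```bash
python3 tq.py
```

```text
t 27.88 tcp [0.6308 0.3107 0.0776] theta -119.74 F [-2.9 -1.2 -1.4] Mz -0.035 bearing -119.21 Tz 0.206 [0.15 0.28 0.19 0.25 0.28 0.06 0.22]
```

Request:
drive_tool([
  [[1.4, -0.8, 0], -0.014],
  [[0, 0, 0], 0],
  [[0, 0, 0], 0],
])

```text
time_s: 28.25
eef_pos: [0.6322, 0.3099, 0.0776]
eef_rot: [-0.0, 0.868, 0.496, -0.0]
force: [-3.2, -1.0, -1.4]
width: 0.0167
grip_force: 80.3
```

```bash
python3 tq.py
```

```text
t 28.55 tcp [0.6322 0.31   0.0776] theta -120.53 F [-3.2 -1.4 -1.4] Mz 0.026 bearing -119.99 Tz 0.274 [0.33 0.32 0.2  0.22 0.27 0.41 0.17]
```

Request:
drive_tool([
  [[1.7, -1.0, 0], -0.016],
  [[0, 0, 0], 0],
  [[0, 0, 0], 0],
])

```text
time_s: 28.92
eef_pos: [0.6339, 0.309, 0.0776]
eef_rot: [-0.0, 0.872, 0.489, -0.0]
force: [-3.8, 0.4, -1.1]
width: 0.0168
grip_force: 80.3
```

```bash
python3 tq.py
```

```text
t 29.23 tcp [0.6339 0.309  0.0776] theta -121.46 F [-3.8 -1.  -1.4] Mz 0.003 bearing -120.9 Tz 0.336 [0.43 0.28 0.27 0.22 0.49 0.28 0.39]
```

Request:
drive_tool([
  [[0.7, -0.4, 0], -0.007],
  [[0, 0, 0], 0],
  [[0, 0, 0], 0],
  [[0, 0, 0], 0],
])

```text
time_s: 29.72
eef_pos: [0.6347, 0.3086, 0.0776]
eef_rot: [-0.0, 0.874, 0.486, 0.0]
force: [-4.2, -0.2, -2.9]
width: 0.0168
grip_force: 80.3
```

```bash
python3 tq.py
```

```text
t 30.02 tcp [0.6346 0.3086 0.0776] theta -121.86 F [-4.  -0.4 -1.8] Mz -0.007 bearing -121.29 Tz 0.376 [0.43 0.36 0.32 0.27 0.4  0.43 0.42]
```

Request:
drive_tool([
  [[-10, 5.6, 0], 0.094],
  [[-10.5, 4.6, 0], 0.094],
  [[-10.9, 3.7, 0], 0.094],
  [[-10.9, 2.5, 0], 0.094],
  [[-11.4, 1.5, 0], 0.094],
])

```text
time_s: 30.65
eef_pos: [0.5834, 0.3274, 0.0787]
eef_rot: [0.001, 0.736, 0.677, 0.003]
force: [0.0, 1.0, -0.4]
width: 0.0163
grip_force: 80.4
```

```bash
sed -i 's/n=6/n=2/' tq.py; python3 tq.py
```

```text
t 30.75 tcp [0.5819 0.3272 0.0785] theta -94.88 F [-0.5  0.3 -1.1] Mz -0.014 bearing -94.83 Tz 0.052 [-0.02  0.24 -0.06]
```

Request:
drive_tool([
  [[0.9, 10, 0], 0],
  [[1.2, 14, 0], 0],
  [[1.3, 15, 0], 0],
  [[1.3, 15, 0], 0],
  [[1.4, 16, 0], 0],
])

```text
time_s: 31.38
eef_pos: [0.5872, 0.3978, 0.0774]
eef_rot: [0.0, 0.737, 0.676, 0.0]
force: [-0.5, -0.5, -1.0]
width: 0.0164
grip_force: 80.4
```

Request:
drive_tool([
  [[0, 0, 30], 0],
  [[0, 0, 35], 0],
  [[0, 0, 10], 0],
  [[0, 0, 0], 0],
])

```text
time_s: 31.88
eef_pos: [0.5873, 0.397, 0.153]
eef_rot: [0.0, 0.737, 0.676, 0.001]
force: [0.1, -0.1, -2.1]
width: 0.0166
grip_force: 80.4
```

Run:
```python
from h import *
import tq; tq.st()
for c in("top","side"):
    get_image(c)
    for n in ("bar_tip","eye_loop"): print(c,n,[(np.round(world(c,r["at"]),4).tolist(),round(r["confidence"],2)) for r in pinpoint(c,n)[:1]])
```

```text
t 31.98 tcp [0.5862 0.396  0.1511] theta -94.93 F [ 0.   0.  -1.5] Mz 0.006 bearing -94.38 Tz -0.003 [-0.03 -0.07  0.09]
top bar_tip [([0.5828, 0.246, 0.1746], 0.68)]
top eye_loop [([0.5714, 0.2054, 0.0969], 0.59)]
side bar_tip [([0.5733, 0.2459, 0.1677], 0.63)]
side eye_loop [([0.5732, 0.2066, 0.0926], 0.5)]
```

Request:
drive_tool([
  [[-7.4, -40.6, 0], 0.129],
  [[-7.4, -40.6, 0], 0.129],
  [[-7.4, -40.6, 0], 0.129],
  [[-7.4, -40.6, 0], 0.129],
  [[-7.4, -40.6, 0], 0.129],
])

```text
time_s: 32.9
eef_pos: [0.5497, 0.1921, 0.1525]
eef_rot: [0.0, 0.483, 0.876, -0.0]
force: [0.5, 0.1, -1.3]
width: 0.0167
grip_force: 80.3
```

Request:
drive_tool([
  [[-7.4, -40.6, 0], 0.129],
  [[-7.4, -40.6, 0], 0.129],
  [[-7.4, -40.6, 0], 0.129],
  [[-7.4, -40.6, 0], 0.129],
  [[-7.4, -40.6, 0], 0.129],
])

```text
time_s: 33.52
eef_pos: [0.5127, -0.0109, 0.1526]
eef_rot: [0.0, 0.18, 0.984, -0.0]
force: [1.0, 0.0, -1.5]
width: 0.0166
grip_force: 80.3
```

Request:
drive_tool([
  [[-7.4, -40.6, 0], 0.129],
  [[-7.4, -40.6, 0], 0.129],
  [[-7.4, -40.6, 0], 0.129],
  [[-7.4, -40.6, 0], 0.129],
  [[-6, -40.6, 0], 0.129],
])

```text
time_s: 34.15
eef_pos: [0.477, -0.2139, 0.1526]
eef_rot: [0.0, -0.141, 0.99, -0.0]
force: [0.5, 1.0, -1.7]
width: 0.0169
grip_force: 80.3
```

Request:
drive_tool([
  [[0, 0, -10], 0],
  [[0, 0, -10], 0],
  [[0, 0, 0], 0],
  [[0, 0, 0], 0],
])

```text
time_s: 34.65
eef_pos: [0.4776, -0.2115, 0.1325]
eef_rot: [-0.0, -0.139, 0.99, 0.0]
force: [0.2, -0.6, -0.2]
width: 0.0165
grip_force: 80.4
```

Run:
```python
from h import *
import tq; tq.st(3); s=observe(); q=s["eef_rot"]; print(np.round(s["eef_pos"],4),q)
for c in("top","side"):
    get_image(c)
    for n in ("bar_tip","bar"): print(c,n,[(np.round(world(c,r["at"]),4).tolist(),round(r["confidence"],2)) for r in pinpoint(c,n)[:1]])
```

```text
t 34.8 tcp [ 0.4779 -0.2121  0.1329] theta 16.0 F [ 0.3 -0.2 -0.9] Mz 0.034 bearing 77.34 Tz 0.172 [0.14 0.2  0.34 0.02]
[ 0.4779 -0.2121  0.1329] [ 2.68603787e-04 -1.39138979e-01  9.90272809e-01 -1.91264780e-04]
top bar_tip [([0.6252, -0.1691, 0.1514], 0.46)]
top bar [([0.5081, -0.2064, 0.1498], 0.59)]
side bar_tip [([0.6246, -0.1679, 0.1502], 0.77)]
side bar [([0.5066, -0.2056, 0.1471], 0.9)]
```

Request:
drive_tool([
  [[0, -0.9, -30], 0],
  [[0, 0, -30], 0],
  [[0, 0, -25], 0],
  [[0, 0, -10], 0],
  [[0, 0, -3], 0],
])

```text
time_s: 35.72
eef_pos: [0.4775, -0.2135, 0.0343]
eef_rot: [-0.0, -0.139, 0.99, 0.0]
force: [-0.1, 0.0, -0.3]
width: 0.0167
grip_force: 80.4
```

Request:
drive_tool([
  [[0, 0, -1.5], 0],
  [[0, 0, -1.5], 0],
  [[0, 0, 0], 0],
  [[0, 0, 0], 0],
])

```text
time_s: 36.22
eef_pos: [0.4778, -0.2136, 0.0321]
eef_rot: [0.0, -0.139, 0.99, -0.0]
force: [0.9, 0.0, -0.0]
width: 0.0166
grip_force: 80.5
```

Run:
```python
from h import *
import tq; tq.st(2); s=observe(); print(np.round(s["eef_pos"],4),np.round(s["force"],2),np.round(s["ft_torque"],3))
```

```text
t 36.33 tcp [ 0.4778 -0.2135  0.032 ] theta 15.94 F [0.2 0.6 0.4] Mz 0.01 bearing 77.37 Tz 0.025 [ 0.4  -0.27 -0.05]
[ 0.4778 -0.2135  0.032 ] [-0.01  0.75  1.16] [ 0.106 -0.052  0.023]
```

Request:
drive_tool([
  [[0, 0.4, -0.5], 0],
  [[0, 0, 0], 0],
  [[0, 0, 0], 0],
], squeeze=20)

```text
time_s: 36.7
eef_pos: [0.4777, -0.2131, 0.0313]
eef_rot: [0.0, -0.139, 0.99, -0.0]
force: [-0.2, 0.2, 3.2]
width: 0.0167
grip_force: 80.9
```

Request:
drive_tool([
  [[0, 0, 0], 0],
  [[0, 0, 0], 0],
  [[0, 0, 0], 0],
  [[0, 0, 0], 0],
], grip=0.2)

```text
time_s: 37.2
eef_pos: [0.4774, -0.2131, 0.031]
eef_rot: [-0.0, -0.139, 0.99, 0.0]
force: [0.7, -0.5, 0.4]
width: 0.0514
grip_force: 0.0
```

Request:
drive_tool([
  [[0, 0, 15], 0],
  [[0, 0, 40], 0],
  [[0, 0, 50], 0],
  [[0, 0, 50], 0],
  [[-10, 20, 40], 0],
])

```text
time_s: 37.83
eef_pos: [0.4688, -0.1942, 0.2297]
eef_rot: [0.002, -0.138, 0.99, -0.001]
force: [-0.4, 0.2, -0.7]
width: 0.0511
grip_force: 0.0
```

Request:
drive_tool([
  [[0, 60, 0], 0],
  [[0, 60, 0], 0],
  [[0, 60, 0], 0],
  [[0, 60, 0], 0],
  [[0, 0, 0], 0],
])

```text
time_s: 38.45
eef_pos: [0.4669, 0.0509, 0.2272]
eef_rot: [0.001, -0.142, 0.99, 0.001]
force: [-0.4, -0.9, -0.4]
width: 0.0514
grip_force: 0.0
```

Run:
```python
from h import *
s=observe(); print(s["time_s"],np.round(s["eef_pos"],3))
a=get_image("top")[:,:,::-1]
for c in("top","side"):
    get_image(c)
    for n in ("bar_tip","bar","rest","dog","bird","scraper","pot","tower","eye_loop"): print(c,n,[(np.round(world(c,r["at"]),4).tolist(),round(r["confidence"],2)) for r in pinpoint(c,n)[:1]])
    r=trace(c,"bar")[0]["region"]; ys,xs=np.nonzero(r)
    P=np.array([at_z(c,(x,y),.05)[:2] for x,y in zip(xs,ys)]); m=P.mean(0); w,v=np.linalg.eigh(np.cov((P-m).T)); d=v[:,1]*np.sign(v[0,1]); t=(P-m)@d
    print(c,"bar",m,np.arctan2(d[1],d[0]),m+d*t.min(),m+d*t.max())
b=get_image("side")[:,:,::-1]
f=lambda im,u:cv2.resize(im[max(u[1]-45,0):u[1]+45,u[0]-45:u[0]+45],(400,400),interpolation=3)
cv2.imwrite("pics/end.png",np.hstack([f(a,proj("top",[.53,-.2,.05]).astype(int)),f(b,proj("side",[.53,-.2,.05]).astype(int))]))
```

```text
38.45 [0.467 0.051 0.227]
top bar_tip [([0.6281, -0.1716, 0.0519], 0.75)]
top bar [([0.5085, -0.2026, 0.0497], 0.7)]
top rest [([0.5606, -0.1917, 0.0009], 0.82)]
top dog [([0.6817, 0.3339, 0.0056], 0.69)]
top bird []
top scraper [([0.5709, -0.0072, 0.0037], 0.75)]
top pot [([0.6775, 0.3372, 0.0038], 0.72)]
top tower [([0.7708, -0.0793, 0.0019], 0.87)]
top eye_loop [([0.5716, 0.2045, 0.0967], 0.53)]
top bar [ 0.51934641 -0.20236367] 0.2710542534055505 [ 0.4292413  -0.22740329] [ 0.6241915 -0.1732279]
side bar_tip [([0.622, -0.1695, 0.0459], 0.87)]
side bar [([0.6715, 0.3348, -0.0005], 0.71)]
side rest [([0.5549, -0.1902, 0.005], 0.86)]
side dog [([0.6744, -0.0079, 0.0015], 0.73)]
side bird [([0.4378, 0.002, 0.0023], 0.91)]
side scraper [([0.566, -0.0063, -0.002], 0.78)]
side pot [([0.6703, 0.3329, 0.0009], 0.6)]
side tower [([0.7676, -0.0775, -0.0014], 0.81)]
side eye_loop [([0.5748, 0.2061, 0.0939], 0.39)]
side bar [ 0.50702505 -0.20683153] 0.27107330601567525 [ 0.42795197 -0.22880705] [ 0.62399181 -0.17432483]
```

View pics/end.png

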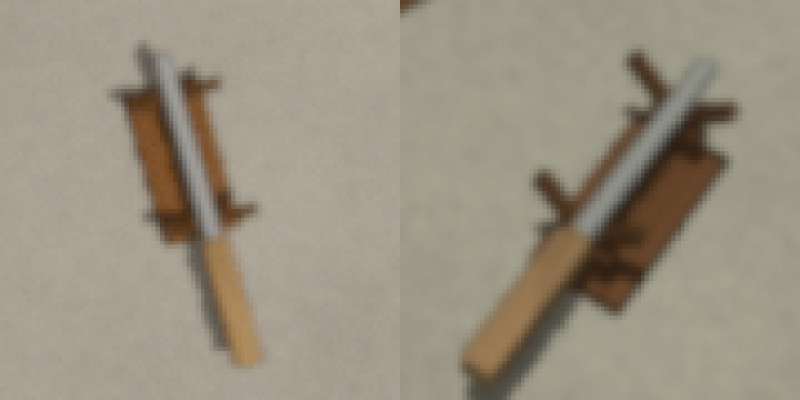

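The bar lies in both V forks of its rest: the handle's near end is at about (245,355) in the top crop and the tip at about (165,55). Its ends and angle match the first measurement to about 1 mm, and the bystanders are where they were. I'm handing in the job.

```bash
python3 -c "
from station import *
print(close_job())"
```

```text
the job is handed in; nothing more can be done
None
```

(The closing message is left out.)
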